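# Set the light shield of a tube viewing stand

## Task

Fold the grey light shield of the viewing stand up until it is in line with the steel index arm clamped beside it, and leave it standing there on its own; its hinge springs back a little when let go, so allow for that. Do not shift the index arm, and leave the glassware, rack and boxes around it where they are.

Things in the scene. Friction and masses are not known exactly. Their poses are not given: they have to be found in the camera images.
- stand: white viewing stand fixed to the bench: case 155 x 270 mm, top at 49 mm. Origin on the bench; case x -55 to +100 mm, y -135 to +135 mm; own -x is its front, facing the robot's right. Rear posts (90 mm high, y = +-101 mm) carry the hinge line along own y at x = +80 mm, z = 78 mm. At y = -111 mm a dial disc, radius 55 mm, stands about the hinge line.
- shield: grey rigid panel, 180 mm along the hinge, 6 mm thick, free edge 175 mm from the hinge, overhanging the case front by 40 mm. Origin: middle of the hinge line. It extends along own -x, own y is the hinge, own z its upper face; folds up turning about +y, 0 (level) to about 95 deg. Stiff hinge (a few N at the edge) stays where left, but its springy mount gives under load and springs back some degrees.
- shield_edge (a point): middle of the shield's free edge (mid-thickness), 175 mm from the hinge line
- index_arm: flat dark steel index arm, 165 mm long, 14 mm wide, 6 mm thick, beside the shield (on the stand's -y side, away from the robot, 123 mm from the middle), turning on the same hinge line and clamped firmly at the wanted angle. Origin: on the hinge line; it extends along own -x, and own y is the hinge line.
- index_tip (a point): free end of the index arm, 175 mm from the hinge line
- tube_rack: green plastic test-tube rack, 70 x 170 x 116 mm high with tubes; loose, to be left alone; origin at the centre of its underside
- reagent_bottle: amber reagent bottle, 68 mm across, 150 mm high; loose, to be left alone; origin at the centre of its underside
- beaker: glass beaker, 72 mm across, 90 mm high; loose, to be left alone; origin at the centre of its underside
- sample_jar: small glass sample jar, 60 mm across, 70 mm high; loose, to be left alone; origin at the centre of its underside
- dish_stack: stack of clear culture dishes, 90 mm across, 36 mm high; loose, to be left alone; origin at the centre of its underside
- tip_box: blue plastic box, 85 x 120 x 60 mm high; loose, to be left alone; origin at the centre of its underside

How it is judged:
By the outcome, as a careful person would: the job done as asked, in the order asked, and still so for the second after the job is handed in, with the robot touching nothing.
It also fails if it takes over 45 s, if anything falls off the work surface, if the arm or the gripper's body presses on something with over 40 N, if the wrist force passes 120 N, or if a joint passes its speed limit or range.

## Robot

A 7-joint arm with a two-finger parallel gripper is mounted at the origin on the work surface. World frame = base frame: x ahead of the robot, y to its left, z up, the work surface at z = 0. Lengths are in m, angles in rad, forces in N, time in s.
With the tool pointing down it reaches from about 0.35 to 0.9 m from the base axis. Payload 19.9 kg.
Tool frame: the origin (TCP) lies between the finger pads; the fingertips stand 17 mm ahead of it and the grasp point (between the pads) lies 2 mm behind it; z points along the fingers, y is the line along which they close (so a half turn about z gives the same grasp; the last joint's range is limited). The gripper opens to 85 mm and grips with 20 to 120 N. Pads are 22 mm wide; open, the fingers measure 114 mm over their backs; the gripper's body (76 mm by 85 mm) begins 54 mm behind the grasp point. The pads swing forward as they close: fully open they stand 13 mm farther back than shut.
Start: joints at [-1.236, 0.417, -0.01, 1.614, 0.005, 1.111, -0.053], TCP at [0.229, 0.581, 0.221] pointing down, gripper open.
Joint ranges: [-2.81, 2.81], [-0.39, 2.02], [-1.27, 1.25], [0.06, 2.57], [-1.19, 4.33], [0.19, 2], [-2.82, 2.82]. Speed limits (rad/s): [1.89, 1.89, 2.39, 2.39, 3.01, 3.01, 3.01].

## Interface

Orientations are given as a rotation vector (axis times angle).
In Python, from bench import state, capture, get_calibration, job_done gives the robot as it stands.
- The arm moves only by the tool jog_arm, never from a script. Its argument "motion" is a list of rows, each an object of numbers: "claw": the finger opening in mm, from 0 to 85.4; "dx", "dy", "dz": the shift along the tool's x, y, z in mm; "twist": the turn about the tool's z in rad. In form: [{"claw": .., "dx": .., "dy": .., "dz": .., "twist": ..}, ...]. A call has 1 to 10 rows; each row is the pose to reach, as a shift and turn from the pose commanded when the call began, along the tool's axes at that moment; what a row does not reach only later rows make up. A row lasts 1/10 s, in which the tool goes at most 50 mm and 8.59 degrees, less where a joint would pass 70% of its speed; a pose out of reach is approached as far as the arm can. A call with a gripper value outside its range is refused whole. The fingers move at their own pace and stop on an object; the grip force is fixed at half the most. Time passes only in rows, so rows that repeat a pose let the fingers close. It gives the time, the measured TCP pose, the force, the opening and the grip force at its end, in the units of the state.
- state(): the state, without advancing time (a new reading comes with each control period).
- capture(name): name is "scene" or "top" or "wrist"; returns the picture (480x640x3 uint8, red, green, blue); there is no depth.
- get_calibration(name): a dict with "fovy" (degrees; the focal length in pixels is half the picture's height over the tangent of half this angle, whatever the lens; pixels are square), "cx", "cy" (the principal point, pixels), "k1" (the pictures are not rectified: a ray, as slopes to the right and down, at radius r is drawn at 1 + k1 r^2 times it, then the intrinsics apply), "R" (3x3) and "t" (3): a world point X has camera coordinates R X + t; the wrist camera has in their place "mount" (4x4, takes a point from camera to tool coordinates, whose origin is the TCP and whose axes are the flange's). Camera axes: x right, y down, z forward; pixel columns grow to the right and rows downward; lengths in m; the calibration is good to about 2 mm. A picture is of the moment at which its call begins: read the wrist's pose just before it. get_calibration takes no time and is no camera call.
- job_done(): hands the job in; it is judged then, once.
The state is a dict: "clock": time; "q": joint angles; "joint_vel": joint speeds; "effort": joint torques, N m; "ee_pos": TCP position; "ee_rot": TCP orientation; "wrist_force": force on the tool from outside, world axes, zero at the start; "torque": the same for the moment, N m; "finger_gap": finger opening in m; "grip_force": force on a finger pad.
Only numpy, scipy, OpenCV 4.12 (cv2) and the standard library are available. Lean on these libraries where they do the work, as an engineer would, in place of code of your own. Each camera call takes 0.05 s, during which the arm holds its last target. There are 200 camera calls.

## Working session

There is one attempt and no reset: what is moved stays moved. The work goes in short steps, Python scripts to look and compute and a tool call to move; the robot and the scene stay as the last step left them, time stands still between calls to the robot, and variables do not carry over. Pictures are saved under pics/ and viewed, at most 10 in all, crops included, and the job is handed in when it is done.

Besides the shell and the picture viewer there is one more tool, called by a JSON object that holds its "op" and its "data", one argument or row to a line. jog_arm: Moves the arm, as the interface text tells. Its arguments: {"type":"object","properties":{"motion":{"type":"array"}},"required":["motion"]}

```bash
ls; mkdir -p pics
cat > h.py <<'E'
import numpy as np,cv2
from bench import state,capture,get_calibration,job_done
from scipy.spatial.transform import Rotation as Ro
def cam(name,st=None):
    c=get_calibration(name); f=240/np.tan(np.radians(c["fovy"])/2)
    if "mount" in c:
        T=np.eye(4);T[:3,:3]=Ro.from_rotvec(st["ee_rot"]).as_matrix();T[:3,3]=st["ee_pos"]
        M=np.linalg.inv(T@np.array(c["mount"]));R,t=M[:3,:3],M[:3,3]
    else: R,t=np.array(c["R"]),np.array(c["t"])
    return dict(f=f,cx=c["cx"],cy=c["cy"],k=c["k1"],R=R,t=t)
def ray(c,p):
    d=(np.array(p,float)-[c["cx"],c["cy"]])/c["f"]; u=d.copy()
    for _ in range(20): u=d/(1+c["k"]*(u@u))
    return -c["R"].T@c["t"], c["R"].T@np.array([u[0],u[1],1])
def plane(c,p,z):
    o,d=ray(c,p); return o+d*(z-o[2])/d[2]
def tri(c1,p1,c2,p2):
    o1,d1=ray(c1,p1);o2,d2=ray(c2,p2)
    s=np.linalg.lstsq(np.c_[d1,-d2],o2-o1,rcond=None)[0]
    a,b=o1+d1*s[0],o2+d2*s[1]; return (a+b)/2,np.linalg.norm(a-b)
def proj(c,X):
    x=c["R"]@np.array(X)+c["t"];u=x[:2]/x[2];u=u*(1+c["k"]*(u@u));return u*c["f"]+[c["cx"],c["cy"]]
E
python3 - <<'E'
from h import *
s=state();print({k:np.round(v,3) for k,v in s.items()})
for n in("scene","top"):
    cv2.imwrite(f"pics/{n}0.png",capture(n)[:,:,::-1]); c=cam(n);print(n,c["f"],c["k"],-c["R"].T@c["t"],c["R"][2])
E
```

```text
pics
{'clock': np.float64(0.0), 'q': array([-1.236,  0.418, -0.01 ,  1.614,  0.005,  1.111, -0.053]), 'joint_vel': array([ 0.001, -0.001, -0.001, -0.   , -0.   , -0.   , -0.001]), 'effort': array([ 0.0000e+00, -8.6444e+01,  6.7900e-01, -4.3491e+01,  1.9000e-02,
        7.0000e-03, -0.0000e+00]), 'ee_pos': array([0.229, 0.581, 0.22 ]), 'ee_rot': array([-5.870e-01, -3.086e+00,  2.000e-03]), 'wrist_force': array([ 0.192, -0.42 ,  0.368]), 'torque': array([-0.006, -0.041,  0.009]), 'grip_force': np.float64(0.0), 'finger_gap': np.float64(0.085)}
scene 472.64895698877916 -0.030517934192907513 [ 1.12234435 -0.25722741  0.77578086] [-0.53032067  0.36396137 -0.76569714]
top 481.5717851792086 -0.07499179472382521 [0.40125017 0.07855094 1.06478113] [ 0.22393918  0.00480469 -0.97459128]
```

View pics/scene0.png

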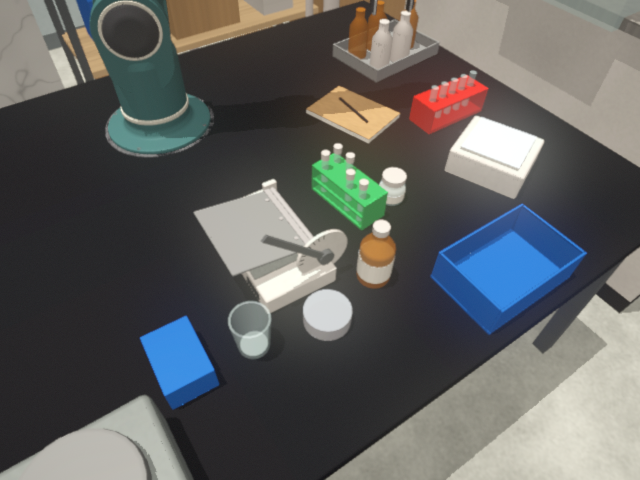

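View pics/top0.png

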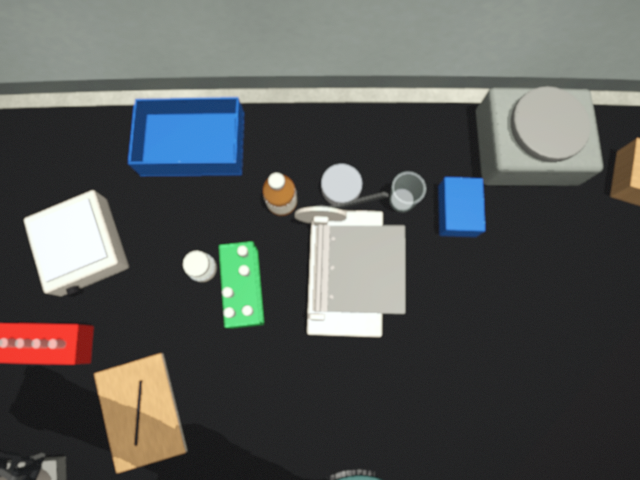

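Run:
```python
import cv2,numpy as np
a=cv2.imread("pics/scene0.png")[180:310,185:355];b=cv2.imread("pics/top0.png")[180:345,290:440]
cv2.imwrite("pics/sc.png",cv2.resize(a,None,fx=4.5,fy=4.5,interpolation=cv2.INTER_CUBIC))
cv2.imwrite("pics/tc.png",cv2.resize(b,None,fx=3.6,fy=3.6,interpolation=cv2.INTER_CUBIC))
```

```text
(no output)
```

View pics/sc.png

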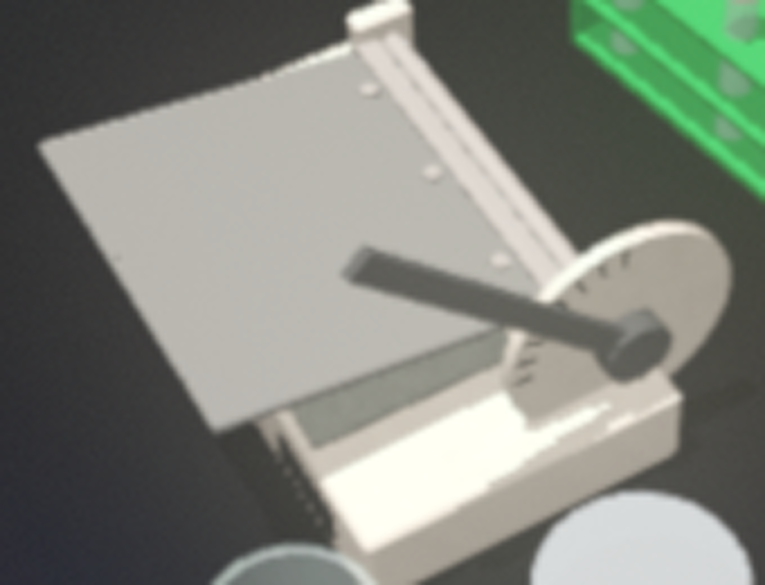

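View pics/tc.png

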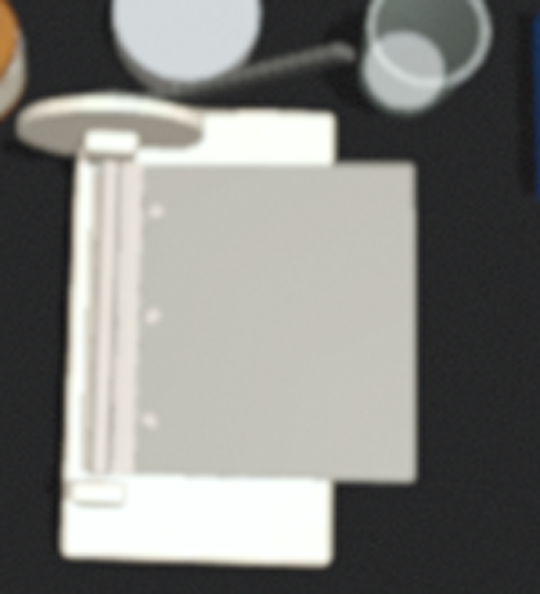

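```bash
cat > m.py <<'E'
from h import *
S,T=cam("scene"),cam("top")
s=lambda u,v:(185+(u+.5)/4.5-.5,180+(v+.5)/4.5-.5)
t=lambda u,v:(290+(u+.5)/3.6-.5,180+(v+.5)/3.6-.5)
if __name__=="__main__":
    A,ea=tri(S,s(42,147),T,t(416,482));B,eb=tri(S,s(217,431),T,t(415,162));print("A",A,ea,"B",B,eb,np.linalg.norm(A-B))
    A2,B2=plane(T,t(416,482),.081),plane(T,t(415,162),.081);A3,B3=plane(S,s(42,147),.081),plane(S,s(217,431),.081);print(A2,B2,A3,B3)
    # stand axes: own y = B->A (world -x)
    A,B=(A2+A3)/2,(B2+B3)/2
    ey=(A-B);ey/=np.linalg.norm(ey);ex=np.cross(ey,[0,0,1]);print("ey",ey,"ex",ex)
    H=(A+B)/2+ex*.175;H[2]=.078;print("hinge mid",H,"stand org",H-ex*.08)
    tip,e=tri(S,s(352,261),T,t(350,52));d=tip-H;print("tip",tip,e,"local",d@ex,d@ey,d[2],"ang",np.degrees(np.arctan2(d[2],-d@ex)))
    for nm,c,ps in(("S",S,[s(352,261),s(638,343)]),("T",T,[t(350,52),t(190,87)])):
        for p in ps:
            o,dd=ray(c,p);k=((H-.123*ey-o)@ey)/(dd@ey);X=o+k*dd-H;print(nm,X@ex,X[2],np.hypot(X@ex,X[2]),np.degrees(np.arctan2(X[2],-X@ex)))
E
python3 m.py
```

```text
A [ 0.46217725 -0.09031679  0.10365276] 0.0028707028342602526 B [ 0.64269548 -0.09748254  0.10631659] 0.00133269164431154 0.1806800291029445
[ 0.46307488 -0.09567945  0.081     ] [ 0.64881083 -0.10276582  0.081     ] [ 0.44068621 -0.08338303  0.081     ] [ 0.62486732 -0.09082081  0.081     ]
ey [-0.99923009  0.03923304  0.        ] ex [ 0.03923304  0.99923009 -0.        ]
hinge mid [0.55122559 0.08170299 0.078     ] stand org [0.54808695 0.00176458 0.078     ]
tip [ 0.6758558  -0.04773067  0.20811987] 0.0009857847278773124 local -0.12444437722362277 -0.12961232705446998 0.13011987464040498 ang 46.27719498495575
S -0.12110982913699903 0.12161713827073002 0.17163425950186917 45.11975031146348
S 0.004941965343616892 -0.006990011817964811 0.008560565791628387 -125.26045822981945
T -0.12223356615364481 0.1498236981142928 0.1933602472362926 50.79073686315611
T -0.04454943955823357 0.07851395280216329 0.09027232881438825 60.42907975777667
```

Run:
```python
from m import *
print("case front far top",tri(S,s(368,551),T,t(335,113)))
print("post top near corner",tri(S,s(352,30),T,t(124,483)))
for a,b in(((370,90),(151,421)),((433,172),(153,316)),((501,260),(156,211))):print("dots",tri(S,s(*a),T,t(*b)))
print("case front near corner (z .049)",plane(T,t(330,563),.049),plane(T,t(335,113),.049),plane(T,t(63,556),.049))
```

```text
case front far top (array([ 0.68816444, -0.06057521,  0.04859185]), np.float64(0.0014143242521654803))
post top near corner (array([0.46200472, 0.06763354, 0.09230375]), np.float64(0.002780166643258662))
dots (array([0.49755142, 0.05413178, 0.08950009]), np.float64(0.00133210058924497))
dots (array([0.5570305 , 0.05211911, 0.08922687]), np.float64(0.0005344461171475466))
dots (array([0.61775891, 0.04954545, 0.09044877]), np.float64(0.00019834767421676304))
case front near corner (z .049) [ 0.41908003 -0.04991076  0.049     ] [ 0.68775214 -0.06116078  0.049     ] [0.42365462 0.10379638 0.049     ]
```

{"op": "jog_arm", "data": {
  "motion": [
    {"claw": 0, "dx": 0, "dy": 0, "dz": -50, "twist": 0},
    {"claw": 0, "dx": -35, "dy": -35, "dz": -80, "twist": 0.14},
    {"claw": 0, "dx": -70, "dy": -69, "dz": -80, "twist": 0.28},
    {"claw": 0, "dx": -105, "dy": -104, "dz": -80, "twist": 0.42},
    {"claw": 0, "dx": -140, "dy": -138, "dz": -80, "twist": 0.56},
    {"claw": 0, "dx": -175, "dy": -172, "dz": -80, "twist": 0.7},
    {"claw": 0, "dx": -210, "dy": -206, "dz": -80, "twist": 0.84},
    {"claw": 0, "dx": -245, "dy": -240, "dz": -80, "twist": 0.98},
    {"claw": 0, "dx": -280, "dy": -274, "dz": -80, "twist": 1.12},
    {"claw": 0, "dx": -300, "dy": -294, "dz": -80, "twist": 1.237}
  ]
}}

```text
clock: 1.1
ee_pos: [0.4015, 0.1943, 0.301]
ee_rot: [2.277, 2.164, 0.0]
wrist_force: [-0.7, 1.0, -0.8]
finger_gap: -0.0
grip_force: 0.0
```

```bash
cat > g.py <<'E'
import sys
from h import *
s=state();R=Ro.from_rotvec(s["ee_rot"]).as_matrix()
g=np.array([float(v) for v in sys.argv[1:4]])
print("t",s["clock"],"pos",s["ee_pos"],"F",s["wrist_force"]);print("tool y ang",np.degrees(np.arctan2(R[1,1],R[0,1])),"tilt",R[2,2],"delta mm",1000*R.T@(g-s["ee_pos"]))
E
python3 g.py .552 -.140 .3
```

```text
t 1.1 pos [0.4014862  0.19429379 0.30097498] F [-0.70368668  0.97951471 -0.81492655]
tool y ang -2.9199169212509095 tilt -0.999999988208194 delta mm [-326.19267935  167.34723544    0.9650623 ]
```

{"op": "jog_arm", "data": {
  "motion": [
    {"claw": 0, "dx": -44, "dy": 22, "dz": 0, "twist": -0.01},
    {"claw": 0, "dx": -88, "dy": 44, "dz": 0, "twist": -0.01},
    {"claw": 0, "dx": -132, "dy": 67, "dz": 0, "twist": -0.01},
    {"claw": 0, "dx": -176, "dy": 90, "dz": 0, "twist": -0.01},
    {"claw": 0, "dx": -220, "dy": 112, "dz": 0, "twist": -0.01},
    {"claw": 0, "dx": -264, "dy": 135, "dz": 0, "twist": -0.01},
    {"claw": 0, "dx": -308, "dy": 158, "dz": 0, "twist": -0.01},
    {"claw": 0, "dx": -326, "dy": 167, "dz": 0, "twist": -0.01},
    {"claw": 0, "dx": -326, "dy": 167, "dz": 0, "twist": -0.01}
  ]
}}

```text
clock: 2.0
ee_pos: [0.5538, -0.1382, 0.3003]
ee_rot: [2.261, 2.18, -0.003]
wrist_force: [-0.7, -0.3, 0.0]
finger_gap: -0.0003
grip_force: 0.0
```

```bash
python3 g.py .552 -.140 .092
python3 - <<'E'
from h import *
s=state();cv2.imwrite("pics/w1.png",capture("wrist")[:,:,::-1]);c=cam("wrist",s);print(-c["R"].T@c["t"],c["R"][2])
E
```

```text
t 2.0 pos [ 0.55375088 -0.13820921  0.30030931] F [-0.69627982 -0.28803076  0.01469116]
tool y ang -2.078637386849454 tilt -0.9999976960060664 delta mm [ -1.4711018   -1.45234785 208.31411061]
[ 0.55701864 -0.05519438  0.45244417] [-0.01275067 -0.32531324 -0.94552034]
```

View pics/w1.png

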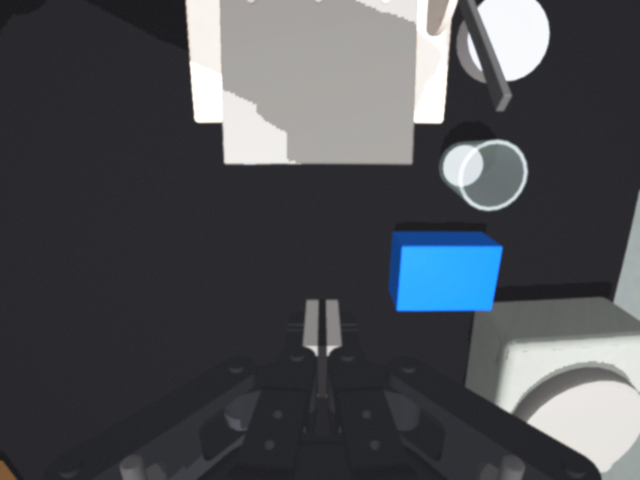

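{"op": "jog_arm", "data": {
  "motion": [
    {"claw": 0, "dx": -4, "dy": -1, "dz": 45, "twist": 0},
    {"claw": 0, "dx": -4, "dy": -1, "dz": 90, "twist": 0},
    {"claw": 0, "dx": -4, "dy": -1, "dz": 135, "twist": 0},
    {"claw": 0, "dx": -4, "dy": -1, "dz": 180, "twist": 0},
    {"claw": 0, "dx": -4, "dy": -1, "dz": 208, "twist": 0},
    {"claw": 0, "dx": -4, "dy": -1, "dz": 208, "twist": 0},
    {"claw": 0, "dx": 15, "dy": -1, "dz": 208, "twist": 0},
    {"claw": 0, "dx": 28, "dy": -1, "dz": 208, "twist": 0},
    {"claw": 0, "dx": 28, "dy": -1, "dz": 208, "twist": 0}
  ]
}}

```text
clock: 2.95
ee_pos: [0.5545, -0.1043, 0.0942]
ee_rot: [2.253, 2.189, 0.003]
wrist_force: [-0.6, 0.2, -0.7]
finger_gap: 0.0002
grip_force: 0.0
```

{"op": "jog_arm", "data": {
  "motion": [
    {"claw": 0, "dx": 2, "dy": 0, "dz": 0, "twist": 0},
    {"claw": 0, "dx": 4, "dy": 0, "dz": 0, "twist": 0},
    {"claw": 0, "dx": 4, "dy": 0, "dz": 0, "twist": 0}
  ]
}}

```text
clock: 3.25
ee_pos: [0.5538, -0.1031, 0.0932]
ee_rot: [2.257, 2.185, 0.0]
wrist_force: [0.5, 0.8, -0.6]
finger_gap: 0.0001
grip_force: 0.0
```

{"op": "jog_arm", "data": {
  "motion": [
    {"claw": 0, "dx": 2, "dy": 0, "dz": 0, "twist": 0},
    {"claw": 0, "dx": 4, "dy": 0, "dz": 0, "twist": 0},
    {"claw": 0, "dx": 4, "dy": 0, "dz": 0, "twist": 0}
  ]
}}

```text
clock: 3.55
ee_pos: [0.5538, -0.0987, 0.0929]
ee_rot: [-2.256, -2.186, 0.0]
wrist_force: [0.1, -0.4, 0.2]
finger_gap: -0.0005
grip_force: 0.1
```

{"op": "jog_arm", "data": {
  "motion": [
    {"claw": 0, "dx": 2, "dy": 0, "dz": 0, "twist": 0},
    {"claw": 0, "dx": 4, "dy": 0, "dz": 0, "twist": 0},
    {"claw": 0, "dx": 4, "dy": 0, "dz": 0, "twist": 0}
  ]
}}

```text
clock: 3.85
ee_pos: [0.554, -0.0946, 0.0929]
ee_rot: [-2.256, -2.186, -0.0]
wrist_force: [0.2, -0.2, 1.6]
finger_gap: -0.0001
grip_force: 0.1
```

{"op": "jog_arm", "data": {
  "motion": [
    {"claw": 0, "dx": 2, "dy": 0, "dz": 0, "twist": 0},
    {"claw": 0, "dx": 4, "dy": 0, "dz": 0, "twist": 0},
    {"claw": 0, "dx": 4, "dy": 0, "dz": 0, "twist": 0}
  ]
}}

```text
clock: 4.15
ee_pos: [0.5542, -0.0906, 0.0929]
ee_rot: [-2.256, -2.186, -0.0]
wrist_force: [0.7, -0.4, 0.4]
finger_gap: 0.0001
grip_force: 0.1
```

Run:
```python
from h import *
c=cam("scene")
s=state();im=capture("scene")[:,:,::-1];print(s["ee_pos"],proj(c,s["ee_pos"]),proj(c,s["ee_pos"]+[0,0,-.017]))
a=cv2.resize(im[130:290,160:340],None,fx=3.7,fy=3.7,interpolation=cv2.INTER_CUBIC)
w=capture("wrist")[:,:,::-1]
cw=cam("wrist",s);print(proj(cw,s["ee_pos"]))
cv2.imwrite("pics/s2.png",np.hstack([a[:480],w])[:, :][::1,::1] if 0 else a); cv2.imwrite("pics/w2.png",w)
```

```text
[ 0.55418488 -0.09055705  0.09291327] [214.68095813 246.04309812] [216.00725034 251.75038172]
[321.57472755 305.87653922]
```

View pics/s2.png

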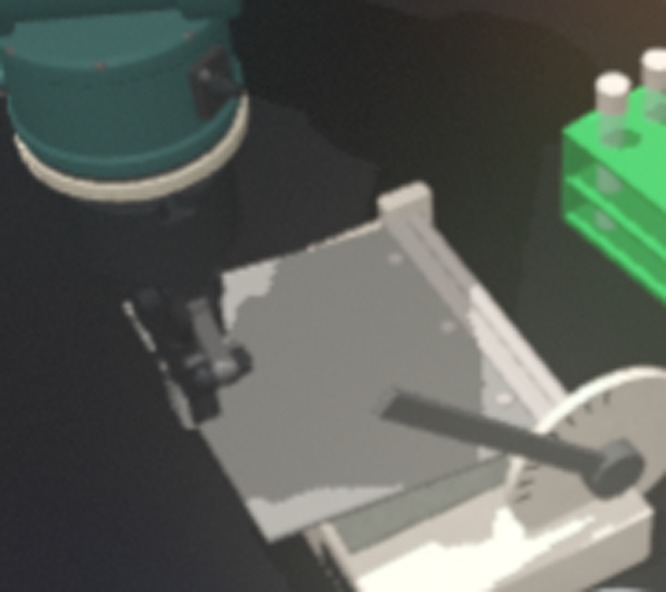

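{"op": "jog_arm", "data": {
  "motion": [
    {"claw": 0, "dx": 2, "dy": 0, "dz": 0, "twist": 0},
    {"claw": 0, "dx": 4, "dy": 0, "dz": 0, "twist": 0},
    {"claw": 0, "dx": 4, "dy": 0, "dz": 0, "twist": 0}
  ]
}}

```text
clock: 4.55
ee_pos: [0.5543, -0.0866, 0.0929]
ee_rot: [-2.256, -2.186, 0.0]
wrist_force: [-0.0, -0.4, 0.2]
finger_gap: -0.0001
grip_force: 0.1
```

View pics/w2.png

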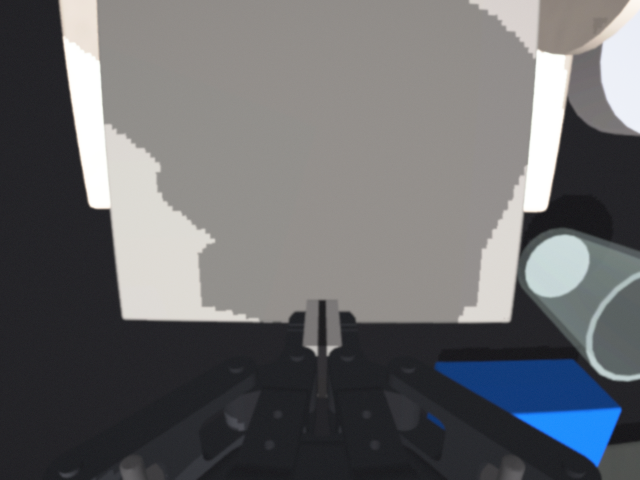

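Run:
```python
from h import *
s=state();p=s["ee_pos"].copy();s["ee_pos"]=np.array([.5542,-.0906,.0929]);cw=cam("wrist",s)
for z in(.076,.0929,.105,.115,.125): print(z,plane(cw,(122,319),z),plane(cw,(511,322),z),proj(cw,[.5542,-.0906,z]),proj(cw,[.5542,-.0796,z]))
w=capture("wrist");cv2.imwrite("pics/w3.png",w[:,:,::-1]);print(p)
r=w[:,450:500].mean(2).mean(1);l=w[:,180:230].mean(2).mean(1);print(r[290:350:3].round(),l[290:350:3].round())
```

```text
0.076 [ 0.44499275 -0.10533456  0.076     ] [ 0.65671204 -0.11374443  0.076     ] [321.59352197 290.0100376 ] [320.90334766 270.29256159]
0.0929 [ 0.45617135 -0.09559736  0.0929    ] [ 0.64674261 -0.10316719  0.0929    ] [321.5749696  305.87629467] [320.81876302 284.66150815]
0.105 [ 0.46417496 -0.08862576  0.105     ] [ 0.63960473 -0.09559414  0.105     ] [321.55948286 319.15011132] [320.74780797 296.73828201]
0.115 [ 0.47078951 -0.08286411  0.115     ] [ 0.63370566 -0.08933543  0.115     ] [321.54497729 331.60763673] [320.68105048 308.12018517]
0.125 [ 0.47740406 -0.07710245  0.125     ] [ 0.62780659 -0.08307671  0.125     ] [321.52862011 345.68460128] [320.60541294 321.03937881]
[ 0.55426171 -0.08656394  0.09288868]
[170. 170. 170. 171. 176. 180. 190. 191. 192. 197. 198. 201. 204. 172.
  43.  36.  36.  36.  36.  36.] [169. 170. 170. 170. 175. 182. 196. 210. 211. 211. 211. 211. 207. 109.
  36.  36.  36.  36.  36.  36.]
```

{"op": "jog_arm", "data": {
  "motion": [
    {"claw": 0, "dx": -20, "dy": 0, "dz": 0, "twist": 0},
    {"claw": 0, "dx": -36, "dy": 0, "dz": 0, "twist": 0},
    {"claw": 0, "dx": -36, "dy": 0, "dz": 22, "twist": 0},
    {"claw": 0, "dx": -36, "dy": 0, "dz": 22, "twist": 0},
    {"claw": 0, "dx": -26, "dy": 0, "dz": 22, "twist": 0},
    {"claw": 0, "dx": -22, "dy": 0, "dz": 22, "twist": 0},
    {"claw": 0, "dx": -18, "dy": 0, "dz": 22, "twist": 0},
    {"claw": 0, "dx": -18, "dy": 0, "dz": 22, "twist": 0}
  ]
}}

```text
clock: 5.4
ee_pos: [0.5541, -0.1054, 0.0718]
ee_rot: [2.255, 2.184, -0.0]
wrist_force: [-0.4, -5.9, 1.2]
finger_gap: 0.0
grip_force: 2.8
```

{"op": "jog_arm", "data": {
  "motion": [
    {"claw": 0, "dx": 2, "dy": 0, "dz": 0, "twist": 0},
    {"claw": 0, "dx": 4, "dy": 0, "dz": 0, "twist": 0},
    {"claw": 0, "dx": 4, "dy": 0, "dz": 0, "twist": 0}
  ]
}}

```text
clock: 5.7
ee_pos: [0.5542, -0.1049, 0.0722]
ee_rot: [2.256, 2.179, -0.003]
wrist_force: [-0.5, -23.4, 1.9]
finger_gap: -0.0004
grip_force: 11.8
```

{"op": "jog_arm", "data": {
  "motion": [
    {"claw": 0, "dx": 2, "dy": 0, "dz": 0, "twist": 0},
    {"claw": 0, "dx": 4, "dy": 0, "dz": 0, "twist": 0},
    {"claw": 0, "dx": 4, "dy": 0, "dz": 0, "twist": 0}
  ]
}}

```text
clock: 6.0
ee_pos: [0.5544, -0.1044, 0.0728]
ee_rot: [2.256, 2.173, -0.005]
wrist_force: [-2.5, -41.6, 6.4]
finger_gap: 0.0002
grip_force: 20.9
```

{"op": "jog_arm", "data": {
  "motion": [
    {"claw": 0, "dx": 0.5, "dy": 0, "dz": -3, "twist": 0},
    {"claw": 0, "dx": 1, "dy": 0, "dz": -6, "twist": 0},
    {"claw": 0, "dx": 1.5, "dy": 0, "dz": -9, "twist": 0},
    {"claw": 0, "dx": 2, "dy": 0, "dz": -12, "twist": 0}
  ]
}}

```text
clock: 6.4
ee_pos: [0.5544, -0.1023, 0.0848]
ee_rot: [2.257, 2.173, -0.005]
wrist_force: [-1.2, -41.0, 4.7]
finger_gap: 0.0004
grip_force: 20.5
```

Run:
```python
from h import *
s=state();c=cam("wrist",s);w=capture("wrist");
r=w[:,450:480].mean(2).mean(1);i=np.argmin(np.diff(r[250:400]))+250
print(s["ee_pos"],i,[plane(c,(465,i),z) for z in(.1,.11,.12)])
np.save("w.npy",w)
g=w.mean(2); row=g[i-8];d=np.where(row>120)[0];print(d.min(),d.max())
```

```text
[ 0.55437268 -0.10234534  0.0848207 ] 320 [array([ 0.61694897, -0.10378252,  0.1       ]), array([ 0.61255575, -0.09751436,  0.11      ]), array([ 0.60816253, -0.09124619,  0.12      ])]
85 611
```

{"op": "jog_arm", "data": {
  "motion": [
    {"claw": 0, "dx": 0.7, "dy": 0, "dz": -3, "twist": 0},
    {"claw": 0, "dx": 1.4, "dy": 0, "dz": -6, "twist": 0},
    {"claw": 0, "dx": 2.2, "dy": 0, "dz": -9, "twist": 0},
    {"claw": 0, "dx": 3, "dy": 0, "dz": -12, "twist": 0},
    {"claw": 0, "dx": 3.9, "dy": 0, "dz": -15, "twist": 0},
    {"claw": 0, "dx": 4.8, "dy": 0, "dz": -18, "twist": 0},
    {"claw": 0, "dx": 5.7, "dy": 0, "dz": -21, "twist": 0},
    {"claw": 0, "dx": 6.7, "dy": 0, "dz": -24, "twist": 0}
  ]
}}

```text
clock: 7.25
ee_pos: [0.5547, -0.0956, 0.109]
ee_rot: [2.257, 2.173, -0.005]
wrist_force: [-1.5, -40.1, 8.5]
finger_gap: 0.0002
grip_force: 20.5
```

{"op": "jog_arm", "data": {
  "motion": [
    {"claw": 0, "dx": 1.1, "dy": 0, "dz": -2.9, "twist": 0},
    {"claw": 0, "dx": 2.2, "dy": 0, "dz": -5.7, "twist": 0},
    {"claw": 0, "dx": 3.4, "dy": 0, "dz": -8.5, "twist": 0},
    {"claw": 0, "dx": 4.6, "dy": 0, "dz": -11.3, "twist": 0},
    {"claw": 0, "dx": 5.9, "dy": 0, "dz": -14, "twist": 0},
    {"claw": 0, "dx": 7.2, "dy": 0, "dz": -16.8, "twist": 0},
    {"claw": 0, "dx": 8.5, "dy": 0, "dz": -19.5, "twist": 0},
    {"claw": 0, "dx": 9.9, "dy": 0, "dz": -22.3, "twist": 0}
  ]
}}

```text
clock: 8.05
ee_pos: [0.5553, -0.0856, 0.1317]
ee_rot: [2.257, 2.172, -0.004]
wrist_force: [-2.7, -39.2, 13.9]
finger_gap: -0.0002
grip_force: 20.1
```

{"op": "jog_arm", "data": {
  "motion": [
    {"claw": 0, "dx": 1.1, "dy": 0, "dz": -2.4, "twist": 0},
    {"claw": 0, "dx": 2.3, "dy": 0, "dz": -4.8, "twist": 0},
    {"claw": 0, "dx": 4.8, "dy": 0, "dz": -9.5, "twist": 0},
    {"claw": 0, "dx": 6, "dy": 0, "dz": -12, "twist": 0},
    {"claw": 0, "dx": 8.5, "dy": 0, "dz": -17, "twist": 0},
    {"claw": 0, "dx": 10.5, "dy": 0, "dz": -20, "twist": 0},
    {"claw": 0, "dx": 13, "dy": 0, "dz": -24, "twist": 0},
    {"claw": 0, "dx": 15, "dy": 0, "dz": -27, "twist": 0},
    {"claw": 0, "dx": 17, "dy": 0, "dz": -29, "twist": 0}
  ]
}}

```text
clock: 8.95
ee_pos: [0.5561, -0.0667, 0.1608]
ee_rot: [2.256, 2.175, -0.001]
wrist_force: [-2.0, -31.4, 18.9]
finger_gap: 0.0002
grip_force: 15.8
```

{"op": "jog_arm", "data": {
  "motion": [
    {"claw": 0, "dx": 2.5, "dy": 0, "dz": -3, "twist": 0},
    {"claw": 0, "dx": 5.2, "dy": 0, "dz": -6, "twist": 0},
    {"claw": 0, "dx": 8, "dy": 0, "dz": -9, "twist": 0},
    {"claw": 0, "dx": 10.5, "dy": 0, "dz": -12, "twist": 0},
    {"claw": 0, "dx": 10.5, "dy": 0, "dz": -12, "twist": 0}
  ]
}}

```text
clock: 9.45
ee_pos: [0.5567, -0.0555, 0.1731]
ee_rot: [2.256, 2.176, 0.0]
wrist_force: [-2.9, -28.4, 20.7]
finger_gap: 0.0001
grip_force: 14.2
```

Run:
```python
from h import *
for n in("scene","top"):np.save(n+"1.npy",capture(n))
a=cv2.resize(np.load("scene1.npy")[150:300,180:360,::-1],None,fx=4,fy=4,interpolation=cv2.INTER_CUBIC)
b=cv2.resize(np.load("top1.npy")[170:350,290:440,::-1],None,fx=3.33,fy=3.33,interpolation=cv2.INTER_CUBIC)
cv2.imwrite("pics/s3.png",a)
```

```text
(no output)
```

View pics/s3.png

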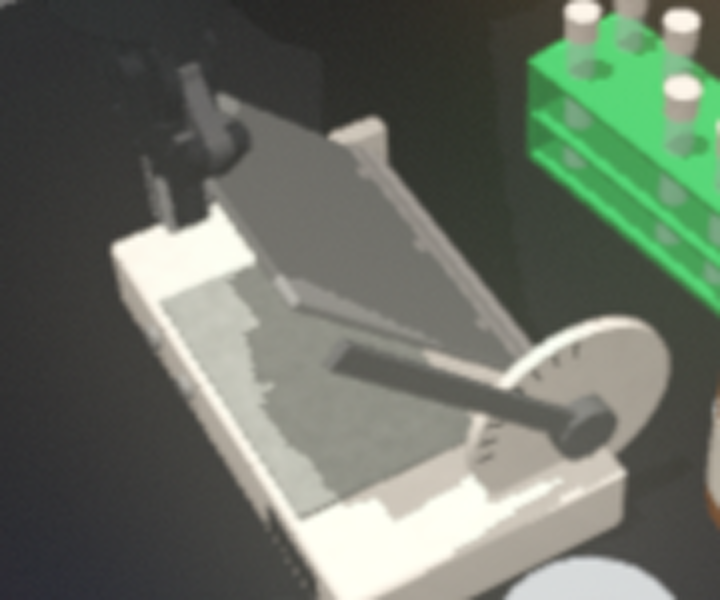

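{"op": "jog_arm", "data": {
  "motion": [
    {"claw": 0, "dx": -10, "dy": 0, "dz": 0, "twist": 0},
    {"claw": 0, "dx": -30, "dy": 0, "dz": 0, "twist": 0},
    {"claw": 0, "dx": -60, "dy": 0, "dz": 0, "twist": 0},
    {"claw": 0, "dx": -90, "dy": 0, "dz": 0, "twist": 0},
    {"claw": 0, "dx": -90, "dy": 0, "dz": 0, "twist": 0}
  ]
}}

```text
clock: 10.05
ee_pos: [0.552, -0.1446, 0.1711]
ee_rot: [2.26, 2.179, -0.001]
wrist_force: [-0.1, -0.7, 0.2]
finger_gap: -0.0001
grip_force: 0.0
```

Run:
```python
from h import *
s=state();np.save("st.npy",np.r_[s["ee_pos"],s["ee_rot"]]);print(s["ee_pos"])
f=lambda n:capture(n)
S,T,W=f("scene"),f("top"),f("wrist");np.savez("v.npz",S=S,T=T,W=W)
r=lambda im,k,h,w:cv2.resize(im[:,:,::-1],(w,h),interpolation=cv2.INTER_CUBIC)
o=np.zeros((600,800,3),np.uint8)
o[:300,:400]=r(S[190:280,220:340],0,300,400)      # scale 3.333, off (220,190)
o[:300,400:]=r(T[180:270,300:420],0,300,400)      # scale 3.333, off (300,180)
o[300:,:400]=r(W[0:225,60:360],0,300,400)       # 1.333, off (60,0)
o[300:,400:]=r(W[0:225,340:640],0,300,400)      # off (340,0)
cv2.imwrite("pics/c4.png",o)
```

```text
[ 0.55197066 -0.14455545  0.17106876]
```

View pics/c4.png

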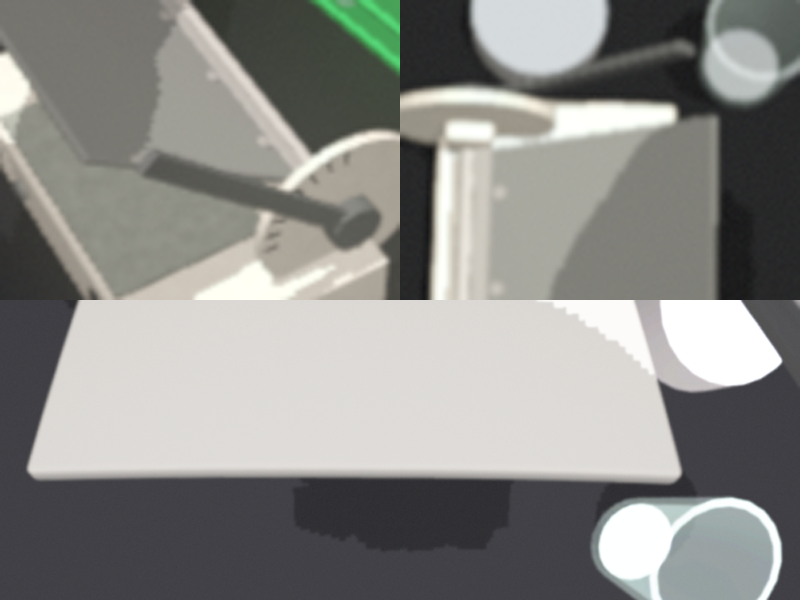

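```bash
cat > n.py <<'E'
from h import *
C={"S":cam("scene"),"T":cam("top")}
ex=np.array([.042,.9991,0]);ey=np.array([-.9991,.042,0]);H=np.array([.5591,.0793,.078])
def ang(X,off=0):
    d=X-H;u,z=-d@ex,d[2];r=np.hypot(u,z);return "r %.4f y %.4f ang %.2f (corr off %.2f)"%(r,d@ey,np.degrees(np.arctan2(z,u)),np.degrees(np.arctan2(z,u)-np.arcsin(off/r)))
def onplane(c,p,y):
    o,d=ray(c,p);k=((H+y*ey-o)@ey)/(d@ey);return o+k*d
E
python3 - <<'E'
from n import *
q=np.load("st.npy");W=cam("wrist",dict(ee_pos=q[:3],ee_rot=q[3:]))
a=lambda k,x,y,i,j:((i+.5)/k-.5+x,(j+.5)/k-.5+y)
k=10/3
Bs,Bt=a(k,220,190,84,158),a(k,300,180,314,116)
Bw,Aw=a(4/3,60,0,681,171),a(4/3,60,0,28,169)
for n,r in(("ST",tri(C["S"],Bs,C["T"],Bt)),("TW",tri(C["T"],Bt,W,Bw)),("SW",tri(C["S"],Bs,W,Bw))):print("B",n,r[0],r[1]*1e3,ang(r[0],.003))
print("S pl",ang(onplane(C["S"],Bs,-.09),.003),"W",ang(onplane(W,Bw,-.09),.003))
for y in(-.12,-.123,-.126): 
  for p in((150,162),(148,165),(154,158)):
    print("tip S",y,p,ang(onplane(C["S"],a(k,220,190,*p),y)))
for ps in((150,162),):
  for pt in((290,47),(286,47),(293,48)):
    r=tri(C["S"],a(k,220,190,*ps),C["T"],a(k,300,180,*pt));print("tip ST",r[0],r[1]*1e3,ang(r[0]))
Hb=tri(C["S"],a(k,220,190,355,222),C["T"],a(k,300,180,60,130))[0];print(ang(onplane(C["S"],a(k,220,190,352,222),-.13)))
# horizontal edge: depth from A,B spacing 180 in wrist
oa,da=ray(W,Aw);ob,db=ray(W,Bw)
from scipy.optimize import brentq
z=brentq(lambda z:np.linalg.norm(plane(W,Aw,z)-plane(W,Bw,z))-.18,.05,.3);print("W width",z,plane(W,Aw,z),plane(W,Bw,z),ang((plane(W,Aw,z)+plane(W,Bw,z))/2,.003))
E
```

```text
B ST [ 0.64206983 -0.06331001  0.18670441] 0.3587457846169288 r 0.1765 y -0.0889 ang 38.03 (corr off 37.05)
B TW [ 0.64022221 -0.06368631  0.19656576] 4.417770040530121 r 0.1830 y -0.0871 ang 40.37 (corr off 39.43)
B SW [ 0.64529359 -0.06540061  0.19084393] 1.1285876886265833 r 0.1806 y -0.0922 ang 38.68 (corr off 37.73)
S pl r 0.1778 y -0.0900 ang 38.27 (corr off 37.31) W r 0.1829 y -0.0900 ang 39.31 (corr off 38.37)
tip S -0.12 (150, 162) r 0.1710 y -0.1200 ang 46.52 (corr off 46.52)
tip S -0.12 (148, 165) r 0.1707 y -0.1200 ang 45.88 (corr off 45.88)
tip S -0.12 (154, 158) r 0.1706 y -0.1200 ang 47.44 (corr off 47.44)
tip S -0.123 (150, 162) r 0.1746 y -0.1230 ang 47.06 (corr off 47.06)
tip S -0.123 (148, 165) r 0.1743 y -0.1230 ang 46.45 (corr off 46.45)
tip S -0.123 (154, 158) r 0.1742 y -0.1230 ang 47.96 (corr off 47.96)
tip S -0.126 (150, 162) r 0.1782 y -0.1260 ang 47.59 (corr off 47.59)
tip S -0.126 (148, 165) r 0.1779 y -0.1260 ang 46.99 (corr off 46.99)
tip S -0.126 (154, 158) r 0.1779 y -0.1260 ang 48.46 (corr off 48.46)
tip ST [ 0.67730457 -0.04655823  0.20705768] 3.1083774128366586 r 0.1768 y -0.1234 ang 46.90 (corr off 46.90)
tip ST [ 0.67712452 -0.04534542  0.20627326] 1.0743488077141896 r 0.1754 y -0.1232 ang 47.01 (corr off 47.01)
tip ST [ 0.67704454 -0.04740638  0.20720928] 4.863241206786205 r 0.1775 y -0.1232 ang 46.73 (corr off 46.73)
r 0.0172 y -0.1300 ang 71.23 (corr off 71.23)
W width 0.18859940568771077 [ 0.46677619 -0.05907784  0.18859941] [ 0.6466424  -0.06601645  0.18859941] r 0.1798 y -0.0036 ang 37.95 (corr off 36.99)
```

{"op": "jog_arm", "data": {
  "motion": [
    {"claw": 0, "dx": 0, "dy": 0, "dz": 21, "twist": 0},
    {"claw": 0, "dx": 25, "dy": 0, "dz": 21, "twist": 0},
    {"claw": 0, "dx": 50, "dy": 0, "dz": 21, "twist": 0},
    {"claw": 0, "dx": 65, "dy": 0, "dz": 21, "twist": 0},
    {"claw": 0, "dx": 70, "dy": 0, "dz": 21, "twist": 0},
    {"claw": 0, "dx": 74, "dy": 0, "dz": 21, "twist": 0},
    {"claw": 0, "dx": 76, "dy": 0, "dz": 21, "twist": 0}
  ]
}}

```text
clock: 10.9
ee_pos: [0.5561, -0.0698, 0.1515]
ee_rot: [2.255, 2.177, -0.001]
wrist_force: [-4.1, -33.8, 25.1]
finger_gap: 0.0001
grip_force: 17.0
```

{"op": "jog_arm", "data": {
  "motion": [
    {"claw": 0, "dx": 3, "dy": 0, "dz": -3.5, "twist": 0},
    {"claw": 0, "dx": 5.9, "dy": 0, "dz": -7, "twist": 0},
    {"claw": 0, "dx": 9, "dy": 0, "dz": -10.4, "twist": 0},
    {"claw": 0, "dx": 12.3, "dy": 0, "dz": -13.6, "twist": 0},
    {"claw": 0, "dx": 15.5, "dy": 0, "dz": -16.8, "twist": 0},
    {"claw": 0, "dx": 18.9, "dy": 0, "dz": -20, "twist": 0},
    {"claw": 0, "dx": 22.4, "dy": 0, "dz": -23, "twist": 0},
    {"claw": 0, "dx": 25.9, "dy": 0, "dz": -26, "twist": 0},
    {"claw": 0, "dx": 30, "dy": 0, "dz": -29.2, "twist": 0},
    {"claw": 0, "dx": 33, "dy": 0, "dz": -31.5, "twist": 0}
  ]
}}

```text
clock: 11.9
ee_pos: [0.5571, -0.0348, 0.1827]
ee_rot: [2.256, 2.179, 0.001]
wrist_force: [-0.2, -18.1, 14.9]
finger_gap: -0.0003
grip_force: 8.8
```

{"op": "jog_arm", "data": {
  "motion": [
    {"claw": 0, "dx": 0, "dy": 0, "dz": 0, "twist": 0}
  ]
}}

```text
clock: 12.0
ee_pos: [0.5571, -0.0343, 0.1826]
ee_rot: [2.255, 2.18, 0.001]
wrist_force: [-0.3, -17.0, 15.3]
finger_gap: 0.0
grip_force: 8.6
```

{"op": "jog_arm", "data": {
  "motion": [
    {"claw": 0, "dx": -10, "dy": 0, "dz": 0, "twist": 0},
    {"claw": 0, "dx": -45, "dy": 0, "dz": 0, "twist": 0},
    {"claw": 0, "dx": -90, "dy": 0, "dz": -10, "twist": 0},
    {"claw": 0, "dx": -104, "dy": 20, "dz": -55, "twist": 0},
    {"claw": 0, "dx": -104, "dy": 40, "dz": -100, "twist": 0},
    {"claw": 0, "dx": -104, "dy": 40, "dz": -118, "twist": 0},
    {"claw": 0, "dx": -104, "dy": 40, "dz": -118, "twist": 0},
    {"claw": 0, "dx": -104, "dy": 40, "dz": -118, "twist": 0}
  ]
}}

```text
clock: 12.8
ee_pos: [0.5925, -0.1367, 0.2984]
ee_rot: [-2.256, -2.186, -0.0]
wrist_force: [0.4, 0.6, -0.9]
finger_gap: -0.0002
grip_force: 0.0
```

Run:
```python
from n import *
s=state();W=capture("wrist");np.savez("v2.npz",W=W,S=capture("scene"),T=capture("top"),p=s["ee_pos"],r=s["ee_rot"]);print(s["ee_pos"])
c=cam("wrist",s)
# predicted pixels: edge mid-thickness ends at several angles, and arm tip
for th in(42,45,47,49,52):
    t=np.radians(th);P=lambda y,o=0:H-ex*(.175*np.cos(t)-o*np.sin(t))+ey*y+np.array([0,0,.175*np.sin(t)+o*np.cos(t)])
    print(th,[proj(c,P(y,o)).round(1).tolist() for y,o in((.09,.003),(-.09,.003),(-.09,-.003),(-.123,.003),(-.123,-.003))])
cv2.imwrite("pics/w5.png",W[:,:,::-1])
g=W.mean(2)
for x in range(150,420,30): 
    col=g[20:280,x];print(x,20+np.argmin(np.diff(col)),end="; ")
```

```text
[ 0.5924941  -0.13666358  0.29844696]
42 [[127.3, 116.0], [394.6, 116.4], [393.0, 122.7], [443.5, 117.7], [440.9, 123.9]]
45 [[121.2, 105.9], [397.2, 106.0], [395.5, 113.0], [447.7, 107.4], [444.9, 114.3]]
47 [[117.0, 98.4], [398.9, 98.3], [397.2, 105.8], [450.5, 99.8], [447.7, 107.3]]
49 [[112.7, 90.5], [400.7, 90.1], [399.0, 98.1], [453.4, 91.7], [450.6, 99.7]]
52 [[106.3, 77.6], [403.5, 76.6], [401.7, 85.6], [457.9, 78.5], [455.0, 87.3]]
150 107; 180 125; 210 129; 240 125; 270 124; 300 124; 330 125; 360 125; 390 125;
```

Run:
```python
import cv2
a=cv2.imread("pics/w5.png");cv2.imwrite("pics/w5c.png",cv2.resize(a[60:160,340:473],(798,600),interpolation=cv2.INTER_CUBIC))
```

```text
(no output)
```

View pics/w5c.png

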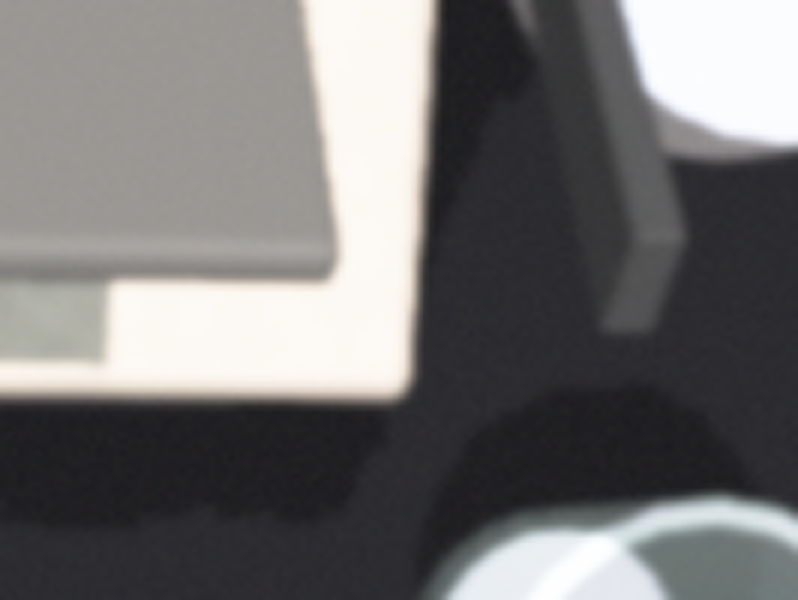

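Run:
```python
from n import *
d=np.load("v2.npz");g=d["W"].astype(float).mean(2);c=cam("wrist",dict(ee_pos=d["p"],ee_rot=d["r"]))
def sub(col,a,b,sg):
    v=sg*np.diff(cv2.GaussianBlur(g[:,col-1:col+2].mean(1)[:,None],(1,5),1).ravel());i=a+np.argmax(v[a:b]);q=v[i-1:i+2];return i+.5+.5*(q[0]-q[2])/(q[0]-2*q[1]+q[2])
for x in(120,130,140,150,365,375,385):print(x,[round(sub(x,92,112,sg),2) for sg in(1,-1)],g[96:110,x].round().astype(int))
for x in(442,444,446,448,450):print(x,[round(sub(x,90,122,sg),2) for sg in(1,-1)],g[94:120,x].round().astype(int))
```

```text
120 [np.float64(99.18), np.float64(104.7)] [ 51  61  77  95 115 132 142 134 109  83  62  50  46  43]
130 [np.float64(100.16), np.float64(107.51)] [195 195 197 200 211 225 231 230 222 209 189 152 104  63]
140 [np.float64(100.37), np.float64(107.18)] [150 151 150 156 178 210 227 227 220 206 181 137  86  56]
150 [np.float64(99.38), np.float64(107.41)] [151 149 151 153 157 160 158 156 153 152 145 116  75  50]
365 [np.float64(106.34), np.float64(102.4)] [152 151 153 158 163 164 158 146 137 138 175 227 244 248]
375 [np.float64(106.51), np.float64(102.65)] [151 152 153 157 163 165 158 149 138 134 163 220 244 248]
385 [np.float64(106.61), np.float64(102.83)] [151 152 152 155 160 165 160 149 139 133 158 215 242 248]
442 [np.float64(109.33), np.float64(114.96)] [55 56 56 56 56 57 54 56 55 57 59 62 63 65 68 73 74 78 80 82 78 63 50 47
 45 46]
444 [np.float64(102.91), np.float64(114.9)] [75 72 69 65 63 62 62 63 67 72 75 78 80 80 80 81 83 83 84 82 76 64 50 45
 45 46]
446 [np.float64(103.54), np.float64(114.79)] [92 92 92 88 88 88 82 82 81 82 82 84 84 83 83 82 83 83 83 82 77 61 52 46
 48 45]
448 [np.float64(96.9), np.float64(114.47)] [95 94 94 97 98 99 92 85 83 84 84 84 83 81 84 82 80 79 77 74 66 55 49 47
 46 46]
450 [np.float64(89.68), np.float64(100.2)] [95 96 95 97 99 98 93 85 85 83 83 81 77 74 71 68 62 56 52 51 48 47 45 46
 44 45]
```

{"op": "jog_arm", "data": {
  "motion": [
    {"claw": 0, "dx": 0, "dy": 0, "dz": 0, "twist": 0},
    {"claw": 0, "dx": 0, "dy": 0, "dz": 0, "twist": 0},
    {"claw": 0, "dx": 0, "dy": 0, "dz": 0, "twist": 0},
    {"claw": 0, "dx": 0, "dy": 0, "dz": 0, "twist": 0},
    {"claw": 0, "dx": 0, "dy": 0, "dz": 0, "twist": 0},
    {"claw": 0, "dx": 0, "dy": 0, "dz": 0, "twist": 0}
  ]
}}

```text
clock: 13.55
ee_pos: [0.5927, -0.1371, 0.2987]
ee_rot: [2.257, 2.186, -0.0]
wrist_force: [-0.0, -0.4, 0.5]
finger_gap: -0.0001
grip_force: 0.0
```

Run:
```python
from n import *
s=state();g=capture("wrist").astype(float).mean(2);c=cam("wrist",s);print(s["ee_pos"],s["wrist_force"])
for x in(140,365,375,385):print(x,g[96:110,x].round().astype(int))
for x in(444,446):print(x,g[94:120,x].round().astype(int))
from scipy.optimize import brentq
def P(th,y,o):
    t=np.radians(th);return proj(c,H-ex*(.175*np.cos(t)-o*np.sin(t))+ey*y+np.array([0,0,.175*np.sin(t)+o*np.cos(t)]))[1]
def diff(col):
    v=np.diff(g[:,col-1:col+2].mean(1));return v
v=diff(380);b=100+np.argmax(v[100:112])+.5
print("shield from bottom edge",b,brentq(lambda t:P(t,-.086,-.003)-b,30,65))
v=diff(445);b2=108+np.argmin(v[108:120])+.5
print("arm from bottom",b2,brentq(lambda t:P(t,-.123,-.007)-b2,30,65))
b3=97+np.argmin(v[97:105])+.5;print("arm from top",b3,brentq(lambda t:P(t,-.126,.007)-100.5,30,65))
a0=cv2.imread("pics/top0.png").astype(int);a1=capture("top")[:,:,::-1].astype(int);m=np.abs(a1-a0).max(2)
for n,(x0,y0,x1,y1) in dict(rack=(215,235,268,330),bottle=(258,170,298,215),jar=(182,248,218,284),dish=(322,160,362,195),beaker=(390,170,428,212),box=(436,175,488,240)).items():print(n,m[y0:y1,x0:x1].mean().round(1))
```

```text
[ 0.59265013 -0.13707646  0.29873255] [-0.04039891 -0.37328903  0.4777589 ]
140 [150 150 152 167 200 224 229 223 212 191 157 107  65  48]
365 [152 153 156 163 164 159 148 138 134 164 221 243 248 248]
375 [152 154 154 161 164 159 151 140 135 162 219 243 248 248]
385 [152 152 154 160 163 162 152 141 133 145 193 234 246 249]
444 [77 75 72 70 67 67 68 70 73 76 79 82 82 81 82 83 82 83 82 77 65 52 47 47
 46 46]
446 [93 92 92 92 93 88 83 83 83 84 83 84 84 83 83 84 82 83 82 75 63 51 45 47
 46 46]
shield from bottom edge 105.5 46.84773808291926
arm from bottom 113.5 46.35296044285171
arm from top 98.5 45.387014957785624
rack 1.4
bottle 1.5
jar 1.3
dish 1.2
beaker 1.4
box 89.2
```

Run:
```python
from h import *
a0=cv2.imread("pics/scene0.png").astype(int);a1=np.load("v2.npz")["S"][:,:,::-1].astype(int);m=np.abs(a1-a0).max(2)
for n,(x0,y0,x1,y1) in dict(box=(140,315,220,408),beaker=(226,300,274,360),arm=(262,232,300,252)).items():print(n,m[y0:y1,x0:x1].mean(),(m[y0:y1,x0:x1]>60).sum())
blue=lambda a:np.argwhere((a[:,:,0]>130)&(a[:,:,2]<90)&(np.indices(a.shape[:2])[1]<225)&(np.indices(a.shape[:2])[0]>300))
print(blue(a0).mean(0),len(blue(a0)),blue(a1).mean(0),len(blue(a1)))
d=lambda a:np.argwhere((a[225:256,256:300].max(2)<95))
print(d(a0).mean(0),len(d(a0)),d(a1).mean(0),len(d(a1)))
```

```text
box 1.709005376344086 0
beaker 3.0253472222222224 0
arm 32.06184210526316 91
[359.62935508 178.33679269] 4047 [360.79173633 178.66921423] 4187
[15.94117647 14.29411765] 17 [18.625      25.34583333] 240
```

Everything around the stand is where it was. The shield stands within about 1° of the index arm and the robot is clear, so I'm handing in.

```bash
python3 -c "
from bench import job_done
print(job_done())"
```

```text
the job is handed in; nothing more can be done
None
```

The job is handed in: the shield stands on its own at about 46.8°, within about 1° above the index arm (measured at 45.4–46.4°), with the robot clear of everything and no shift seen in the rack, glassware or boxes.

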